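# Draw a brass blank from the stack magazine

### The job

Pull the bottom brass blank, the one that sticks out of the slot of the stack magazine, straight out so that the rest of the stack drops down inside the magazine. Then lay it gently, flat and centred, on the steel bench block, lengthwise along the block, and let go of it.

Things in the scene. Friction and masses are not known exactly. Their poses are not given: they have to be found in the camera images.
- bottom_blank: Lowest of four equal brass plates in the magazine, 110 (x, length) x 40 (y) x 8 mm, 0.28 kg; origin at the centre of its underside, z up. It lies on the magazine's floor; its -x end sticks about 36 mm out of the front slot, with free air beside and below it (22 mm to the bench): pinch it there across its width. Three blanks rest on it. A like blank lying loose on the bench is not part of the job.
- next_blank: Second blank from below, the same brass plate 110 x 40 x 8 mm, origin at the centre of its underside, axes as the bottom blank. It starts 8 mm above the magazine's floor and drops onto the floor, still inside the magazine, when the bottom blank has been pulled out.
- magazine: Fixed stack magazine: grey base 122 (x) x 74 (y) x 22 mm whose top is the floor; steel corner angles up to 68 mm hold the stack with 2 mm play. Origin: centre of base underside, z up, front = -x. Front flanges (outer face x = -61 mm) start 12 mm above the floor: only the lowest blank passes, towards -x. Its centre starts near x = -42 mm and is clear beyond x = -116 mm. Pull under 10 N.
- bench_block: Fixed steel bench block: a plain low rectangular block 130 (x, length) x 70 (y) mm, its flat top 25 mm above the bench, on small rubber feet. Origin: centre of its underside, on the bench; z up.

How it is judged:
On the way:
1. the bottom blank has been drawn out clear of the front of the magazine and the next blank has dropped onto the magazine's floor (x of bottom_blank in the frame of magazine below -0.112 m and z of next_blank in the frame of magazine between 0.018 and 0.026 m and x of next_blank in the frame of magazine between -0.015 and 0.015 m and y of next_blank in the frame of magazine between -0.01 and 0.01 m), for 0.1 s.
At the end, for the whole second after the job is handed in: The former bottom blank lies flat and still on the bench block, centres within 18 mm and lengths within 0.2 rad (11 degrees) of each other; the next blank lies flat and still on the magazine's floor, within 15 mm lengthwise and 10 mm sideways of its centre (horizontal distance between bottom_blank and bench_block below 0.018 m and angle between the x axis of bottom_blank and the x axis of bench_block, either way round below 0.2 rad and z of bottom_blank in the frame of bench_block between 0.021 and 0.029 m and angle between each of bottom_blank, next_blank's own z axis and vertical below 0.06 rad and linear speed of each of bottom_blank, next_blank below 0.02 m/s and z of next_blank in the frame of magazine between 0.018 and 0.026 m and x of next_blank in the frame of magazine between -0.015 and 0.015 m and y of next_blank in the frame of magazine between -0.01 and 0.01 m); the robot touches nothing.
It fails at once if the bottom blank is dropped: it moves faster than 0.7 m/s with no finger on it (a fall of more than about 25 mm) (linear speed of bottom_blank above 0.7 m/s and contact force between the fingers and bottom_blank below 0.1 N).
It also fails if it takes over 38 s, if anything falls off the work surface, if the arm or the gripper's body presses on something with over 40 N, if the wrist force passes 120 N, or if a joint passes its speed limit or range.

### The arm

A 6-joint arm with a two-finger parallel gripper is mounted at the origin on a cart in front of the work surface, level with it; the furniture and walls round the work are solid. World frame = base frame: x ahead of the robot, y to its left, z up, the work surface at z = 0. Lengths are in m, angles in rad, forces in N, time in s.
With the tool pointing down it reaches from about 0.3 to 0.875 m from the base axis. Payload 6.4 kg.
Tool frame: the origin (TCP) lies at the very end of the fingers, on their centre line; the grasp point (between the pads) lies 19 mm behind it; z points along the fingers, y is the line along which they close (so a half turn about z gives the same grasp; the last joint's range is limited). The gripper opens to 85 mm and grips with 20 to 120 N. Pads are 22 mm wide; open, the fingers measure 114 mm over their backs; the gripper's body (76 mm by 85 mm) begins 54 mm behind the grasp point. The pads swing forward as they close: fully open they stand 13 mm farther back than shut.
Start: joints at [1.016, 0.181, 1.607, -0, 1.354, -0.206], TCP at [0.197, 0.54, 0.231] pointing down, gripper open.
Joint ranges: [-2.99, 2.99], [-0.89, 2.07], [0.3, 2.58], [-1.14, 4.28], [0, 2.63], [-3.12, 3.12]. Speed limits (rad/s): [2.57, 2.57, 3.01, 3.14, 3.14, 3.14].

### API

Orientations are given as a unit quaternion [w, x, y, z].
In Python, from bench import ctrl gives the robot as it stands.
- The arm moves only by the tool jog_arm, never from a script. Its argument "series" is a list that holds one entry, the list of rows, each a list of 7 numbers: the shift along the tool's x, y, z in mm, then the turn, a rotation vector about the tool's x, y, z in rad, then the finger opening in mm, from 0 to 85.4. In form: [[[tx, ty, tz, rx, ry, rz, gripper], ...]]. A call has exactly 10 rows; each row shifts and turns the commanded pose from where the row before left it, along the tool's axes as they then stand; what a row does not reach is not made up. A row lasts 1/10 s, in which the tool goes at most 50 mm and 8.59 degrees, less where a joint would pass 70% of its speed; a pose out of reach is approached as far as the arm can. A call with a gripper value outside its range is refused whole. The fingers move at their own pace and stop on an object; the grip force is fixed at half the most. Time passes only in rows, so rows that do not move let the fingers close, or fill a call up. It gives the time, the measured TCP pose, the force, the opening and the grip force at its end, in the units of the state.
- ctrl.get_obs(): the state, without advancing time (a new reading comes with each control period).
- ctrl.camera(name): name is "scene" or "top" or "wrist"; returns a dict with "frame" (480x640x3 uint8, blue, green, red), "z_map" (480x640 float32, m along the optical axis (not along the pixel's ray), 0 where there is no reading), "fx", "fy", "cx", "cy" (pixels), "xyz" and "rotation" of the camera in the world. Camera axes: x right, y down, z forward; pixel columns grow to the right and rows downward; lengths in m; the calibration is good to about 2 mm. A picture is of the moment at which its call begins.
- ctrl.hand_in(): hands the job in; it is judged then, once.
The state is a dict: "time_s": time; "q": joint angles; "dq": joint speeds; "joint_efforts": joint torques, N m; "eef_pos": TCP position; "eef_rot": TCP orientation; "wrist_force": force on the tool from outside, world axes, zero at the start; "torque": the same for the moment, N m; "opening": opening from 0.0 (shut) to 1.0 (fully open); "grasp_force": force on a finger pad.
Only numpy, scipy, OpenCV 4.12 (cv2) and the standard library are available. Lean on these libraries where they do the work, as an engineer would, in place of code of your own. Each camera call takes 0.05 s, during which the arm holds its last target. There are 200 camera calls.

## Working session

There is one attempt and no reset: what is moved stays moved. The work goes in short steps, Python scripts to look and compute and a tool call to move; the robot and the scene stay as the last step left them, time stands still between calls to the robot, and variables do not carry over. Pictures are saved under pics/ and viewed, at most 10 in all, crops included, and the job is handed in when it is done.

Besides the shell and the picture viewer there is one more tool, called after "Request:" as name(argument=value, ...), one argument or row to a line, values as JSON. jog_arm: Moves the arm, as the interface text tells. Its arguments: {"type":"object","properties":{"series":{"type":"array"}},"required":["series"]}

```bash
mkdir -p pics; cat > h.py <<'E'
import numpy as np, cv2
from scipy.spatial.transform import Rotation as R
from bench import ctrl
def cam(n):
    c=ctrl.camera(n); r=np.array(c["rotation"],float)
    c["R"]=r.reshape(3,3) if r.size==9 else R.from_quat(r[[1,2,3,0]]).as_matrix()
    return c
def cloud(c):
    v,u=np.mgrid[:480,:640]; z=c["z_map"]
    p=np.stack([(u-c["cx"])/c["fx"]*z,(v-c["cy"])/c["fy"]*z,z],-1)
    return p@c["R"].T+np.array(c["xyz"])
E
python3 - <<'E'
from h import *
o=ctrl.get_obs(); print(o)
for n in ("scene","top"):
    c=cam(n); cv2.imwrite(f"pics/{n}0.png",c["frame"]); print(n,c["xyz"],c["R"].round(3).tolist(),c["fx"],c["cx"],c["cy"])
    np.savez(f"{n}0.npz",p=cloud(c),f=c["frame"],R=c["R"],xyz=c["xyz"],k=[c["fx"],c["fy"],c["cx"],c["cy"]],z=c["z_map"])
E
```

```text
{'time_s': 0.0, 'q': array([ 1.01571062e+00,  1.81567932e-01,  1.60803864e+00,  1.22495012e-05,
        1.35380812e+00, -2.06303693e-01]), 'dq': array([-0.00186555,  0.00119974, -0.00072429,  0.00012879,  0.00180647,
       -0.00182861]), 'joint_efforts': array([ 3.90979958e-04, -4.44855022e+01, -3.51342702e+01, -2.06760446e-04,
        8.84112931e-03, -4.29095692e-06]), 'eef_pos': array([0.19618214, 0.53988904, 0.23035424]), 'eef_rot': array([-3.44055643e-04,  1.73509648e-01,  9.84831748e-01, -8.43575710e-04]), 'wrist_force': array([-0.69780232, -0.07746756, -0.84293023]), 'torque': array([-0.00021896, -0.01887283, -0.00878427]), 'grasp_force': 0.0, 'opening': 0.9982271405783112}
scene [-0.10928218 -0.86693528  0.42724755] [[0.63, -0.348, 0.694], [-0.776, -0.309, 0.55], [0.023, -0.885, -0.465]] 540.3855238951023 317.27527353108064 236.3669902521078
top [ 0.43464505 -0.37799254  0.91617553] [[0.01, -0.996, 0.09], [-1.0, -0.01, 0.001], [0.0, -0.09, -0.996]] 434.9291206547053 314.9283939818885 244.84255722727946
```

View pics/scene0.png

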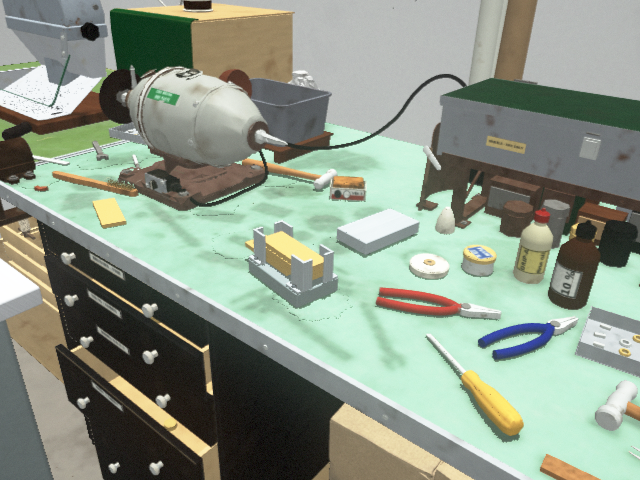

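View pics/top0.png

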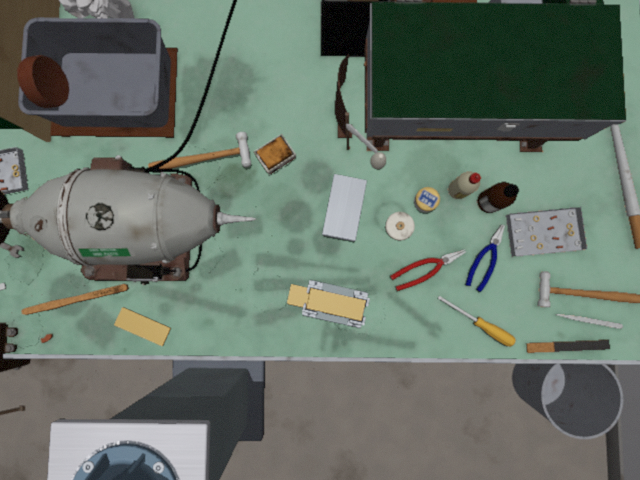

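The scene view shows the magazine at about (293,262), with the block at (378,231). In the top view, the magazine is at (335,303) with its tongue at (298,296) pointing left (+y), and the block is at (344,208). The loose blank at (143,326) is not part of the job.

```bash
cat > m.py <<'E'
from h import *
D={n:np.load(n+"0.npz") for n in("top","scene")}
def rect(n,box,zlo,zhi,yellow=None):
    d=D[n];u0,v0,u1,v1=box;p=d["p"][v0:v1,u0:u1];f=d["f"][v0:v1,u0:u1].astype(int)
    m=(p[...,2]>zlo)&(p[...,2]<zhi)
    y=(f[...,2]-f[...,0]>60)
    if yellow is not None: m&=(y==yellow)
    q=p[m]; k=np.float32(q[:,:2]*1000); r=cv2.minAreaRect(k); b=cv2.boxPoints(r)
    print(n,box,len(q),"z med",np.median(q[:,2]).round(4),"c",np.round(r[0],1),"size",np.round(r[1],1),"ang",round(r[2],1), b.round(0).tolist())
for n,bx in(("top",(315,165,375,250)),("scene",(325,200,430,262))): rect(n,bx,.018,.032,False)
tb=(275,270,385,335); sb=(235,210,350,310)
for n,b in(("top",tb),("scene",sb)):
    rect(n,b,.045,.062,True)   # stack top
    rect(n,b,.024,.036,True)   # tongue
    rect(n,b,.061,.075,False)  # angles
    rect(n,b,.012,.08)
z=D["top"]["p"]; print(z[296,285:312].round(3).tolist()[::3]); print("table",z[345,240],z[250,280])
d=D["top"]["f"][265:340,270:390];e=D["scene"]["f"][205:310,230:350]
cv2.imwrite("pics/crop.png",np.vstack([cv2.resize(d,(480,300),interpolation=2),cv2.resize(e,(480,300),interpolation=2)]))
E
python3 m.py
```

```text
top (315, 165, 375, 250) 2082 z med 0.0252 c [ 596.1 -436.9] size [ 69.9 130.6] ang 79.3 [[525.0, -459.0], [654.0, -483.0], [667.0, -415.0], [538.0, -390.0]]
scene (325, 200, 430, 262) 1656 z med 0.0236 c [ 630.  -446.7] size [ 72.7 202. ] ang 79.2 [[524.0, -463.0], [722.0, -501.0], [736.0, -430.0], [538.0, -392.0]]
top (275, 270, 385, 335) 1138 z med 0.0543 c [ 396.3 -418.7] size [112.4  40.4] ang 77.7 [[365.0, -469.0], [404.0, -478.0], [428.0, -368.0], [388.0, -359.0]]
top (275, 270, 385, 335) 342 z med 0.0303 c [ 399.3 -399.5] size [151.4  39.1] ang 77.6 [[364.0, -469.0], [402.0, -478.0], [435.0, -330.0], [396.0, -321.0]]
top (275, 270, 385, 335) 182 z med 0.0682 c [ 396.6 -417.8] size [121.6  52.8] ang 77.9 [[358.0, -472.0], [410.0, -483.0], [435.0, -364.0], [384.0, -353.0]]
top (275, 270, 385, 335) 2570 z med 0.0518 c [ 400.1 -400.8] size [156.7  74. ] ang 77.9 [[348.0, -470.0], [420.0, -485.0], [453.0, -332.0], [380.0, -317.0]]
scene (235, 210, 350, 310) 1011 z med 0.0528 c [ 395.1 -420.8] size [121.3  46.1] ang 75.9 [[358.0, -474.0], [403.0, -485.0], [432.0, -368.0], [387.0, -356.0]]
scene (235, 210, 350, 310) 230 z med 0.0295 c [ 395.5 -399.9] size [150.5  39.7] ang 74.7 [[356.0, -467.0], [395.0, -478.0], [435.0, -333.0], [396.0, -322.0]]
scene (235, 210, 350, 310) 405 z med 0.0653 c [ 396.2 -420.6] size [124.   54.4] ang 78.0 [[357.0, -476.0], [410.0, -487.0], [436.0, -366.0], [382.0, -354.0]]
scene (235, 210, 350, 310) 4407 z med 0.0415 c [ 443.6 -429.3] size [165.6 192.5] ang 63.0 [[320.0, -459.0], [492.0, -547.0], [567.0, -399.0], [395.0, -312.0]]
[[0.409, -0.316, -0.0], [0.41, -0.324, 0.031], [0.41, -0.33, 0.029], [0.41, -0.336, 0.029], [0.41, -0.342, 0.03], [0.41, -0.348, 0.033], [0.411, -0.355, 0.033], [0.411, -0.361, 0.032], [0.411, -0.367, 0.055]]
table [ 0.3075459  -0.2245465   0.00085981] [ 0.50586316 -0.30363147 -0.00265353]
```

View pics/crop.png

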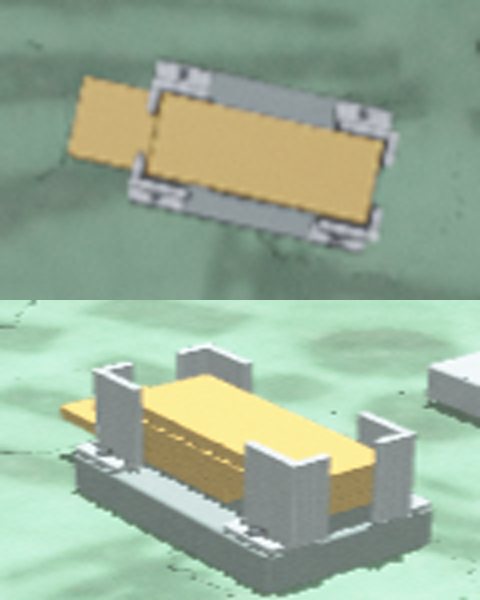

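```bash
cat > go.py <<'E'
import sys
from h import *
# usage: go.py x y z yaw(deg of tool x): shift in tool frame (mm) if no turn, and turn needed
o=ctrl.get_obs(); w=o["eef_rot"]; r=R.from_quat([w[1],w[2],w[3],w[0]])
t=np.array([float(a) for a in sys.argv[1:4]])/1000; y=np.radians(float(sys.argv[4]))
T=R.from_matrix(np.array([[np.cos(y),np.sin(y),0],[np.sin(y),-np.cos(y),0],[0,0,-1]]))
d=t-o["eef_pos"]; turn=(r.inv()*T)
print("t",o["time_s"],"pos",(o["eef_pos"]*1000).round(1),"q",o["q"].round(2),"F",o["wrist_force"].round(1),"grip",o["grasp_force"],"open",round(o["opening"]*85.4,1))
print("shift(tool now)",(r.inv().apply(d)*1000).round(1),"shift(tool after turn)",(T.inv().apply(d)*1000).round(1),"turn",turn.as_rotvec().round(4))
E
python3 go.py 412.5 -341.2 120 77.8
python3 - <<'E'
from h import *
p=np.load("top0.npz")["p"].reshape(-1,3)
for y in np.arange(.55,-.5,-.1):
    m=(abs(p[:,1]-y)<.05)&(p[:,0]>.28)
    print(round(y,2),[(round(x,2),round(float(p[m&(abs(p[:,0]-x)<.03)][:,2].max(initial=0)),3)) for x in np.arange(.3,.7,.06)])
E
```

```text
t 0.1 pos [196.2 539.9 230.5] q [ 1.02  0.18  1.61 -0.    1.35 -0.21] F [ 0.3 -0.4 -0.1] grip 0.0 open 85.5
shift(tool now) [-504.4 -754.   111.5] shift(tool after turn) [-815.5  397.6  110.5] turn [-1.5000e-03  9.0000e-04  1.4349e+00]
0.55 [(np.float64(0.3), 0.0), (np.float64(0.36), 0.0), (np.float64(0.42), 0.0), (np.float64(0.48), 0.0), (np.float64(0.54), 0.0), (np.float64(0.6), 0.0), (np.float64(0.66), 0.0)]
0.45 [(np.float64(0.3), 0.0), (np.float64(0.36), 0.0), (np.float64(0.42), 0.0), (np.float64(0.48), 0.0), (np.float64(0.54), 0.0), (np.float64(0.6), 0.0), (np.float64(0.66), 0.0)]
0.35 [(np.float64(0.3), 0.0), (np.float64(0.36), 0.0), (np.float64(0.42), 0.0), (np.float64(0.48), 0.0), (np.float64(0.54), 0.0), (np.float64(0.6), 0.0), (np.float64(0.66), 0.001)]
0.25 [(np.float64(0.3), 0.032), (np.float64(0.36), 0.036), (np.float64(0.42), 0.007), (np.float64(0.48), 0.106), (np.float64(0.54), 0.116), (np.float64(0.6), 0.12), (np.float64(0.66), 0.024)]
0.15 [(np.float64(0.3), 0.009), (np.float64(0.36), 0.015), (np.float64(0.42), 0.017), (np.float64(0.48), 0.18), (np.float64(0.54), 0.
[... 519 characters left out ...]
42), 0.025), (np.float64(0.48), 0.204), (np.float64(0.54), 0.219), (np.float64(0.6), 0.218), (np.float64(0.66), 0.097)]
-0.25 [(np.float64(0.3), 0.006), (np.float64(0.36), 0.005), (np.float64(0.42), 0.006), (np.float64(0.48), 0.005), (np.float64(0.54), 0.167), (np.float64(0.6), 0.156), (np.float64(0.66), 0.035)]
-0.35 [(np.float64(0.3), 0.006), (np.float64(0.36), 0.072), (np.float64(0.42), 0.916), (np.float64(0.48), 0.005), (np.float64(0.54), 0.029), (np.float64(0.6), 0.028), (np.float64(0.66), 0.026)]
-0.45 [(np.float64(0.3), 0.005), (np.float64(0.36), 0.071), (np.float64(0.42), 0.071), (np.float64(0.48), 0.005), (np.float64(0.54), 0.031), (np.float64(0.6), 0.03), (np.float64(0.66), 0.119)]
```

Request:
jog_arm(
  series=[
    [[0,0,-17,0,0,0.1435,85],[0,0,-17,0,0,0.1435,85],[0,0,-17,0,0,0.1435,85],[0,0,-17,0,0,0.1435,85],[0,0,-17,0,0,0.1435,85],[0,0,-17,0,0,0.1435,85],[0,0,-17,0,0,0.1435,85],[0,0,-17,0,0,0.1435,85],[0,0,-17,0,0,0.1435,85],[0,0,-17,0,0,0.1435,85]],
  ],
)

```text
time_s: 1.1
eef_pos: [0.1964, 0.5402, 0.4014]
eef_rot: [0.0, 0.78, 0.626, -0.0]
wrist_force: [-0.1, 0.6, -0.4]
opening: 0.994
grasp_force: 0.0
```

```bash
python3 go.py 412.5 -341.2 400 77.8
```

```text
t 1.1 pos [196.4 540.2 401.4] q [ 1.02  0.1   1.37 -0.    1.68  1.23] F [-0.1  0.6 -0.4] grip 0.0 open 84.9
shift(tool now) [-813.4  402.4    2.1] shift(tool after turn) [-815.8  397.5    1.4] turn [-0.0003  0.001  -0.006 ]
```

Request:
jog_arm(
  series=[
    [[-40.7,20,0,0,0,0,85],[-40.7,20,0,0,0,0,85],[-40.7,20,0,0,0,0,85],[-40.7,20,0,0,0,0,85],[-40.7,20,0,0,0,0,85],[-40.7,20,0,0,0,0,85],[-40.7,20,0,0,0,0,85],[-40.7,20,0,0,0,0,85],[-40.7,20,0,0,0,0,85],[-40.7,20,0,0,0,0,85]],
  ],
)

```text
time_s: 2.1
eef_pos: [0.3057, 0.0987, 0.4012]
eef_rot: [0.0, 0.778, 0.628, 0.0]
wrist_force: [1.1, 0.1, -0.5]
opening: 0.996
grasp_force: 0.0
```

Request:
jog_arm(
  series=[
    [[-40.7,20,20,0,0,0,85],[-40.7,20,20,0,0,0,85],[-40.7,20,20,0,0,0,85],[-40.7,20,20,0,0,0,85],[-40.7,20,20,0,0,0,85],[-40.7,20,20,0,0,0,85],[-40.7,20,20,0,0,0,85],[-40.7,20,20,0,0,0,85],[-40.7,20,20,0,0,0,85],[-40.7,20,20,0,0,0,85]],
  ],
)

```text
time_s: 3.1
eef_pos: [0.4153, -0.3415, 0.1999]
eef_rot: [-0.0, 0.778, 0.628, 0.0]
wrist_force: [1.2, 0.1, 1.2]
opening: 0.994
grasp_force: 0.0
```

```bash
python3 go.py 412.5 -341.2 23.5 77.8; python3 - <<'E'
from h import *
c=cam("wrist"); cv2.imwrite("pics/w1.png",c["frame"]); p=cloud(c); f=c["frame"].astype(int)
y=(f[...,2]-f[...,0]>60)
for lo,hi in((.022,.037),(.047,.062)):
    m=y&(p[...,2]>lo)&(p[...,2]<hi)&(abs(p[...,0]-.4)<.07)&(abs(p[...,1]+.39)<.12)
    q=p[m]
    if len(q)>20:
        r=cv2.minAreaRect(np.float32(q[:,:2]*1000)); print(len(q),np.median(q[:,2]),r,cv2.boxPoints(r).round(0).tolist())
E
```

```text
t 3.1 pos [ 415.3 -341.5  199.9] q [-0.91  0.13  1.73  0.    1.28 -0.7 ] F [1.2 0.1 1.2] grip 0.0 open 84.9
shift(tool now) [ -0.4  -2.7 176.4] shift(tool after turn) [ -0.3  -2.8 176.4] turn [-0.0005 -0.0005 -0.0006]
676 0.030442932737883788 ((408.03680419921875, -401.536376953125), (152.0716552734375, 35.377647399902344), 81.97256469726562) [[380.0, -474.0], [415.0, -479.0], [436.0, -329.0], [401.0, -324.0]]
5079 0.05458746643282214 ((398.84588623046875, -424.126953125), (106.03125762939453, 41.37861251831055), 78.62651062011719) [[368.0, -472.0], [409.0, -480.0], [430.0, -376.0], [389.0, -368.0]]
```

View pics/w1.png

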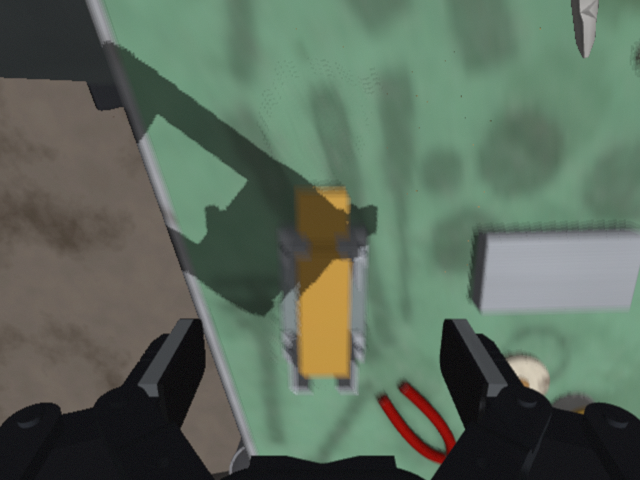

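The wrist view shows the tongue centred at column 323, midway between the fingers, with its tip at row 187. The gripper is laterally aligned, so I descend with the fingers partly closed.

Request:
jog_arm(
  series=[
    [[0,-0.8,19.6,0,0,0,58],[0,0,19.6,0,0,0,58],[0,0,19.6,0,0,0,58],[0,0,19.6,0,0,0,58],[0,0,19.6,0,0,0,58],[0,0,19.6,0,0,0,58],[0,0,19.6,0,0,0,58],[0,0,19.6,0,0,0,58],[0,0,19.6,0,0,0,58],[0,0,0,0,0,0,58]],
  ],
)

```text
time_s: 4.15
eef_pos: [0.4129, -0.3374, 0.0221]
eef_rot: [-0.003, 0.778, 0.628, 0.0]
wrist_force: [-1.4, 0.8, -0.4]
opening: 0.679
grasp_force: 0.0
```

```bash
python3 go.py 414.5 -341.2 23.5 77.8; python3 - <<'E'
from h import *
a=cam("scene")["frame"][190:300,215:335]; b=cam("wrist"); w=b["frame"]
cv2.imwrite("pics/s2.png",np.hstack([cv2.resize(a,(480,440),interpolation=2),cv2.resize(w[:,200:450],(229,440))]))
E
```

```text
t 4.15 pos [ 412.9 -337.4   22.1] q [-0.91  0.38  1.84 -0.    0.93 -0.69] F [-1.4  0.8 -0.4] grip 0.0 open 58.0
shift(tool now) [-3.3  2.4 -1.5] shift(tool after turn) [-3.3  2.4 -1.4] turn [-0.0047 -0.0039 -0.0002]
```

View pics/s2.png

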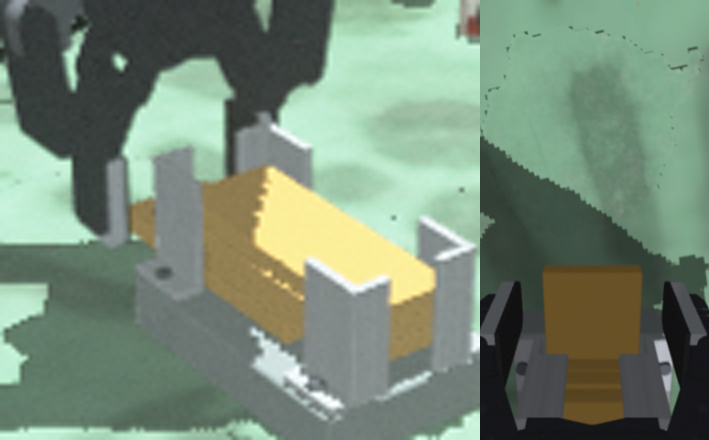

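```bash
python3 - <<'E'
from h import *
c=cam("scene"); p=cloud(c)
for u in (240,243,245): print(u,[(v,(p[v,u]*1000).round(0).tolist()) for v in range(236,256,2)])
for P in ((384.6,-331.3),(384.6+2.3,-331.3+10.7),(384.6-2.3,-342)):
  for z in (15,20,25,30):
    q=c["R"].T@(np.array([*P,z])/1000-c["xyz"]); print(P,z,(q[0]/q[2]*c["fx"]+c["cx"]).round(1),(q[1]/q[2]*c["fy"]+c["cy"]).round(1))
E
python3 go.py 414.5 -341.2 23.5 77.8
```

```text
240 [(236, [372.0, -340.0, 54.0]), (238, [373.0, -339.0, 50.0]), (240, [-109.0, -867.0, 427.0]), (242, [373.0, -339.0, 43.0]), (244, [374.0, -338.0, 40.0]), (246, [374.0, -338.0, 36.0]), (248, [414.0, -293.0, -0.0]), (250, [411.0, -296.0, -1.0]), (252, [406.0, -302.0, -1.0]), (254, [401.0, -307.0, -1.0])]
243 [(236, [378.0, -341.0, 52.0]), (238, [379.0, -339.0, 48.0]), (240, [380.0, -338.0, 44.0]), (242, [378.0, -340.0, 42.0]), (244, [378.0, -340.0, 39.0]), (246, [377.0, -341.0, 36.0]), (248, [379.0, -338.0, 31.0]), (250, [412.0, -302.0, -0.0]), (252, [408.0, -306.0, -1.0]), (254, [403.0, -312.0, 0.0])]
245 [(236, [378.0, -345.0, 54.0]), (238, [379.0, -343.0, 49.0]), (240, [378.0, -344.0, 47.0]), (242, [378.0, -345.0, 44.0]), (244, [377.0, -345.0, 41.0]), (246, [378.0, -344.0, 37.0]), (248, [378.0, -343.0, 33.0]), (250, [416.0, -303.0, -1.0]), (252, [411.0, -308.0, -1.0]), (254, [406.0, -313.0, -1.0])]
(384.6, -331.3) 15 242.9 254.2
(384.6, -331.3) 20 242.8 251.4
(384.6, -331.3) 25 242.6 248.5
(384.6, -331.3) 30 242.5 245.6
(386.90000000000003, -320.6) 15 239.1 251.4
(386.90000000000003, -320.6) 20 239.0 248.6
(386.90000000000003, -320.6) 25 238.8 245.7
(386.90000000000003, -320.6) 30 238.7 242.9
(382.3, -342) 15 246.7 257.1
(382.3, -342) 20 246.6 254.2
(382.3, -342) 25 246.5 251.3
(382.3, -342) 30 246.4 248.4
t 4.3 pos [ 414.9 -339.9   25.5] q [-0.91  0.38  1.83 -0.    0.93 -0.69] F [ 0.2 -0.5  0.4] grip 0.0 open 58.1
shift(tool now) [-1.4 -0.1  2. ] shift(tool after turn) [-1.4 -0.1  2. ] turn [ 0.0004  0.0003 -0.    ]
```

Request:
jog_arm(
  series=[
    [[-1,0,2,0,0,0,58],[0,0,0,0,0,0,50],[0,0,0,0,0,0,45],[0,0,0,0,0,0,30],[0,0,0,0,0,0,30],[0,0,0,0,0,0,30],[0,0,0,0,0,0,30],[0,0,0,0,0,0,30],[0,0,0,0,0,0,30],[0,0,0,0,0,0,30]],
  ],
)

```text
time_s: 5.3
eef_pos: [0.4144, -0.3408, 0.0239]
eef_rot: [0.0, 0.778, 0.628, -0.0]
wrist_force: [-2.6, 1.8, 7.6]
opening: 0.443
grasp_force: 59.7
```

```bash
python3 go.py 414.5 -341.2 23.5 77.8; python3 - <<'E'
from h import *
c=cam("scene"); p=cloud(c); a=c["frame"]
for u in (243,246,249,252): print(u,[(v,(p[v,u]*1000).round(0).tolist()) for v in range(242,256,1) if p[v,u,2]>.01][-3:])
w=cam("wrist")["frame"]
cv2.imwrite("pics/s3.png",np.hstack([cv2.resize(a[215:285,215:300],(534,440),interpolation=2),cv2.resize(w[:,200:450],(229,440))]))
E
```

```text
t 5.3 pos [ 414.4 -340.8   23.9] q [-0.91  0.38  1.83 -0.    0.93 -0.7 ] F [-2.6  1.8  7.6] grip 59.65705990791321 open 37.8
shift(tool now) [-0.4  0.2  0.4] shift(tool after turn) [-0.4  0.2  0.4] turn [-0.      0.0002 -0.0003]
243 [(242, [384.0, -333.0, 37.0]), (243, [386.0, -331.0, 34.0]), (244, [385.0, -332.0, 33.0])]
246 [(245, [383.0, -340.0, 35.0]), (246, [385.0, -339.0, 32.0]), (247, [391.0, -332.0, 25.0])]
249 [(248, [389.0, -341.0, 28.0]), (249, [388.0, -341.0, 26.0]), (254, [-109.0, -867.0, 427.0])]
252 [(249, [388.0, -348.0, 29.0]), (250, [389.0, -347.0, 26.0]), (255, [379.0, -357.0, 26.0])]
```

View pics/s3.png

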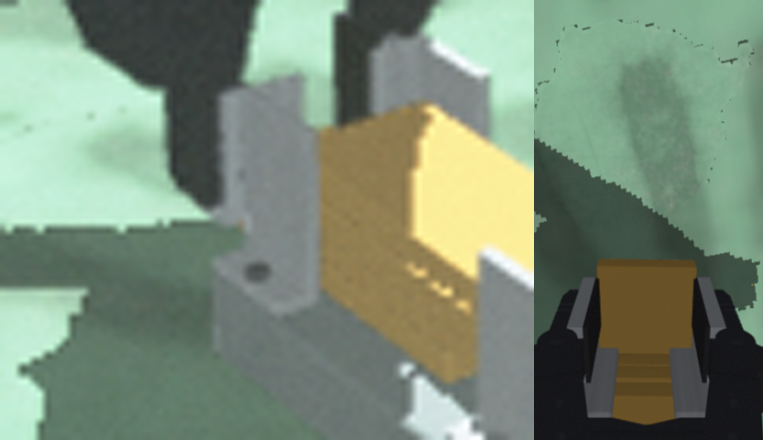

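Gripped: 60 N at 38 mm, and the wrist view shows the blank centred between the pads. Next I pull it straight out.

Request:
jog_arm(
  series=[
    [[4,0,-0.4,0,0,0,30],[9,0,0,0,0,0,30],[9,0,0,0,0,0,30],[9,0,0,0,0,0,30],[9,0,0,0,0,0,30],[9,0,0,0,0,0,30],[9,0,0,0,0,0,30],[9,0,0,0,0,0,30],[9,0,0,0,0,0,30],[9,0,0,0,0,0,30]],
  ],
)

```text
time_s: 6.4
eef_pos: [0.4321, -0.2558, 0.0229]
eef_rot: [-0.001, 0.778, 0.628, 0.0]
wrist_force: [-0.1, -0.0, -2.0]
opening: 0.44
grasp_force: 61.0
```

```bash
python3 go.py 557 -430 120 169.5; python3 - <<'E'
from h import *
c=cam("scene");a=c["frame"];w=cam("wrist")["frame"]
cv2.imwrite("pics/s4.png",np.hstack([cv2.resize(a[185:305,205:345],(513,440),interpolation=2),cv2.resize(w[:,200:450],(229,440))]))
c=cam("top");p=cloud(c);f=c["frame"].astype(int);y=(f[...,2]-f[...,0]>60)&(np.arange(640)>240)&(np.arange(640)<400)&(np.arange(480)[:,None]>230)
for lo,hi in((.036,.056),(.015,.035)):
    q=p[y&(p[...,2]>lo)&(p[...,2]<hi)]; print(lo,len(q),np.median(q,0).round(4),cv2.minAreaRect(np.float32(q[:,:2]*1000)))
E
```

```text
t 6.4 pos [ 432.1 -255.8   22.9] q [-0.77  0.32  1.92  0.    0.9  -0.56] F [-0.1 -0.  -2. ] grip 61.0485577583313 open 37.6
shift(tool now) [-143.8  158.7  -97.5] shift(tool after turn) [-154.5 -148.5  -97.1] turn [ 3.0000e-04 -2.1000e-03 -1.6005e+00]
0.036 1097 [ 0.3978 -0.4184  0.0464] ((397.7510986328125, -417.6239929199219), (109.68457794189453, 40.01631164550781), 77.88777923583984)
0.015 369 [ 0.422  -0.326   0.0278] ((408.0895080566406, -422.70269775390625), (83.19419860839844, 259.4468078613281), 3.3408520221710205)
```

View pics/s4.png

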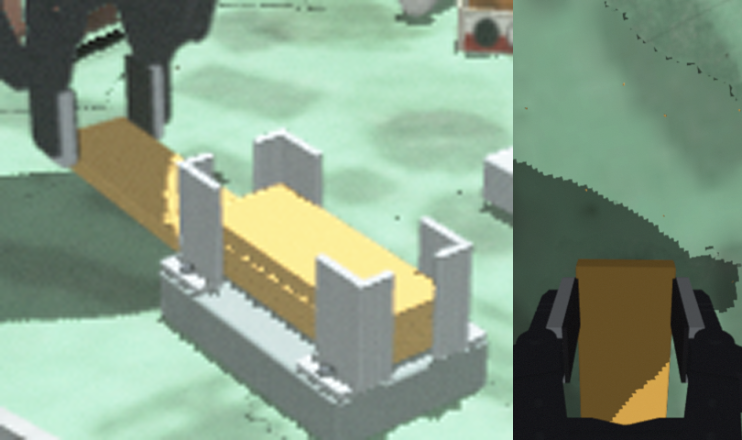

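The stack has dropped: its top went from z 54 to z 46, and the blank is clear and held. Lift, then move across.

Request:
jog_arm(
  series=[
    [[3,0,-3,0,0,0,30],[3,0,-10,0,0,0,30],[2,0,-16,0,0,0,30],[0,0,-18,0,0,0,30],[0,0,-18,0,0,0,30],[0,0,-18,0,0,0,30],[0,0,-18,0,0,0,30],[0,0,-18,0,0,0,30],[0,0,-12,0,0,0,30],[0,0,-6,0,0,0,30]],
  ],
)

```text
time_s: 7.55
eef_pos: [0.4346, -0.2502, 0.1621]
eef_rot: [0.001, 0.778, 0.628, 0.0]
wrist_force: [0.2, -0.3, -3.0]
opening: 0.439
grasp_force: 61.1
```

Request:
jog_arm(
  series=[
    [[-8,8,0,0,0,0,30],[-14,14,0,0,0,0,30],[-18,19,0,0,0,0,30],[-19,20,0,0,0,0,30],[-19,20,0,0,0,0,30],[-19,20,0,0,0,0,30],[-19,20,0,0,0,0,30],[-18,19,0,0,0,0,30],[-12,12,0,0,0,0,30],[-6,7,0,0,0,0,30]],
  ],
)

```text
time_s: 8.55
eef_pos: [0.5574, -0.4333, 0.1581]
eef_rot: [-0.001, 0.779, 0.628, -0.0]
wrist_force: [0.3, 0.3, -3.2]
opening: 0.438
grasp_force: 61.1
```

Request:
jog_arm(
  series=[
    [[0,0,0,0,0,-0.08,30],[0,0,0,0,0,-0.14,30],[0,0,0,0,0,-0.14,30],[0,0,0,0,0,-0.14,30],[0,0,0,0,0,-0.14,30],[0,0,0,0,0,-0.14,30],[0,0,0,0,0,-0.14,30],[0,0,0,0,0,-0.14,30],[0,0,0,0,0,-0.14,30],[0,0,0,0,0,-0.14,30]],
  ],
)

```text
time_s: 9.55
eef_pos: [0.5569, -0.4314, 0.159]
eef_rot: [-0.001, 0.217, 0.976, 0.001]
wrist_force: [0.1, -0.1, -2.3]
opening: 0.44
grasp_force: 61.1
```

Request:
jog_arm(
  series=[
    [[0,0,0,0,0,-0.14,30],[0,0,0,0,0,-0.12,30],[0,0,0,0,0,0,30],[0,0,4,0,0,0,30],[0,0,10,0,0,0,30],[0,0,12,0,0,0,30],[0,0,12,0,0,0,30],[0,0,12,0,0,0,30],[0,0,8,0,0,0,30],[0,0,2,0,0,0,30]],
  ],
)

```text
time_s: 10.55
eef_pos: [0.5566, -0.4311, 0.0982]
eef_rot: [-0.001, 0.092, 0.996, 0.001]
wrist_force: [1.0, -0.2, -2.8]
opening: 0.442
grasp_force: 61.1
```

```bash
python3 go.py 557 -430 60 169.5; python3 - <<'E'
from h import *
c=cam("scene");a=c["frame"];w=cam("wrist");p=cloud(c)
cv2.imwrite("pics/s5.png",np.hstack([cv2.resize(a[160:280,305:445],(467,400),interpolation=2),cv2.resize(w["frame"],(333,400))]))
for n in("scene","wrist","top"):
    c=cam(n);p=cloud(c);f=c["frame"].astype(int);m=(f[...,2]-f[...,0]>60)&(abs(p[...,0]-.6)<.12)&(abs(p[...,1]+.44)<.06)&(p[...,2]>.05)&(p[...,2]<.14)
    q=p[m]
    if len(q)>30:
        A=np.c_[q[:,:2],np.ones(len(q))]; s=np.linalg.lstsq(A,q[:,2],rcond=None)[0]; print(n,len(q),np.median(q,0).round(4),"slopes",s[:2].round(3),cv2.boxPoints(cv2.minAreaRect(np.float32(q[:,:2]*1000))).round(0).tolist())
E
```

```text
t 10.55 pos [ 556.6 -431.1   98.2] q [-0.83  0.59  1.34  0.    1.21 -2.21] F [ 1.  -0.2 -2.8] grip 61.053546667099 open 37.8
shift(tool now) [-0.3  1.1 38.2] shift(tool after turn) [-0.2  1.2 38.2] turn [ 0.0017 -0.0023 -0.0008]
scene 465 [ 0.6084 -0.4501  0.1033] slopes [-0.016 -0.017] [[534.0, -464.0], [644.0, -484.0], [653.0, -433.0], [543.0, -413.0]]
wrist 16377 [ 0.5774 -0.435   0.1069] slopes [-0.014  0.003] [[538.0, -447.0], [619.0, -464.0], [627.0, -425.0], [546.0, -408.0]]
```

View pics/s5.png

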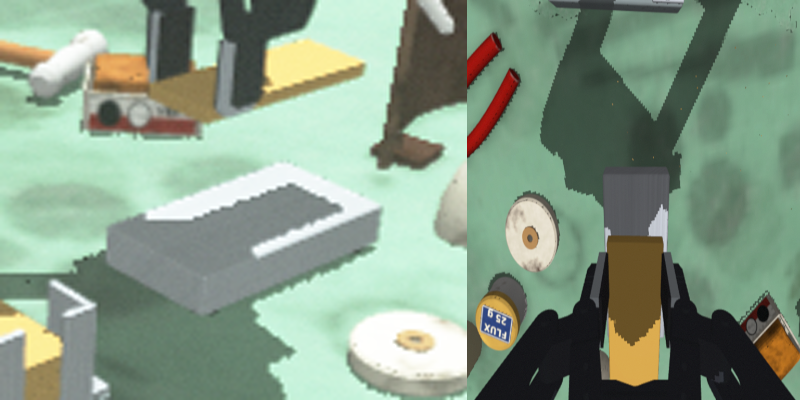

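The blank hangs level (slope about 0.015) above the block, aligned with it in both views: wrist columns 635 and 636. Lower gently.

Request:
jog_arm(
  series=[
    [[0,0.5,4,0,0,0,30],[0,0,8,0,0,0,30],[0,0,10,0,0,0,30],[0,0,10,0,0,0,30],[0,0,10,0,0,0,30],[0,0,10,0,0,0,30],[0,0,8,0,0,0,30],[0,0,5,0,0,0,30],[0,0,2,0,0,0,30],[0,0,0,0,0,0,30]],
  ],
)

```text
time_s: 11.8
eef_pos: [0.5574, -0.4313, 0.0331]
eef_rot: [-0.0, 0.092, 0.996, 0.0]
wrist_force: [0.2, -0.2, -2.5]
opening: 0.439
grasp_force: 61.1
```

Request:
jog_arm(
  series=[
    [[0,0,0.5,0,0,0,30],[0,0,0.5,0,0,0,30],[0,0,0.5,0,0,0,30],[0,0,0.5,0,0,0,30],[0,0,0.5,0,0,0,30],[0,0,0.5,0,0,0,30],[0,0,0,0,0,0,30],[0,0,0,0,0,0,30],[0,0,0,0,0,0,30],[0,0,0,0,0,0,30]],
  ],
)

```text
time_s: 12.8
eef_pos: [0.5574, -0.4314, 0.0303]
eef_rot: [0.0, 0.092, 0.996, -0.0]
wrist_force: [-0.1, 0.0, -2.4]
opening: 0.439
grasp_force: 61.1
```

```bash
python3 go.py 557 -430 25 169.5; cat > b.py <<'E'
from h import *
for n in("scene","wrist","top"):
    c=cam(n);p=cloud(c);f=c["frame"].astype(int);yl=(f[...,2]-f[...,0]>60);b=(abs(p[...,0]-.6)<.085)&(abs(p[...,1]+.44)<.06)
    for nm,m in(("blank",yl&b&(p[...,2]>.022)&(p[...,2]<.045)),("block",~yl&b&(p[...,2]>.018)&(p[...,2]<.029))):
        q=p[m]
        if len(q)>30:
            s=np.linalg.lstsq(np.c_[q[:,:2],np.ones(len(q))],q[:,2],rcond=None)[0]; print(n,nm,len(q),np.median(q,0).round(4),"slopes",s[:2].round(3),[np.round(x,1) for x in cv2.minAreaRect(np.float32(q[:,:2]*1000))])
E
python3 b.py
```

```text
t 12.8 pos [ 557.4 -431.4   30.3] q [-0.83  0.67  1.36 -0.    1.11 -2.21] F [-0.1  0.  -2.4] grip 61.07784390449524 open 37.5
shift(tool now) [0.7 1.3 5.3] shift(tool after turn) [0.7 1.3 5.3] turn [-0.0001  0.     -0.0005]
scene blank 496 [ 0.6058 -0.4485  0.0339] slopes [0.004 0.044] [array([ 595.4, -442.7]), array([ 40.9, 113.1]), np.float64(77.6)]
scene block 809 [ 0.5618 -0.4618  0.0235] slopes [0.016 0.02 ] [array([ 594.6, -440.7]), array([ 72.1, 131.9]), np.float64(78.9)]
wrist blank 17181 [ 0.5756 -0.4341  0.0367] slopes [-0.007  0.002] [array([ 582.4, -435.2]), array([39.8, 83.8]), np.float64(78.8)]
wrist block 9954 [ 0.5416 -0.4226  0.0256] slopes [ 0.013 -0.002] [array([ 581.5, -433. ]), array([ 70.4, 100. ]), np.float64(79.7)]
top block 165 [ 0.5396 -0.4084  0.0249] slopes [ 0.036 -0.006] [array([ 539. , -421.1]), array([65.6, 23.8]), np.float64(65.6)]
```

Request:
jog_arm(
  series=[
    [[0,0.5,0.5,0,0,0,30],[0,0.5,0.5,0,0,0,30],[0,0,0.5,0,0,0,30],[0,0,0.5,0,0,0,30],[0,0,0.5,0,0,0,30],[0,0,0.5,0,0,0,30],[0,0,0,0,0,0,30],[0,0,0,0,0,0,30],[0,0,0,0,0,0,30],[0,0,0,0,0,0,30]],
  ],
)

```text
time_s: 13.95
eef_pos: [0.5576, -0.4304, 0.0273]
eef_rot: [-0.0, 0.092, 0.996, -0.0]
wrist_force: [0.6, 0.5, -1.8]
opening: 0.442
grasp_force: 61.2
```

Request:
jog_arm(
  series=[
    [[0,0,0.4,0,0,0,30],[0,0,0.4,0,0,0,30],[0,0,0.4,0,0,0,30],[0,0,0,0,0,0,30],[0,0,0,0,0,0,30],[0,0,0,0,0,0,30],[0,0,0,0,0,0,30],[0,0,0,0,0,0,30],[0,0,0,0,0,0,30],[0,0,0,0,0,0,30]],
  ],
)

```text
time_s: 14.95
eef_pos: [0.5577, -0.4304, 0.027]
eef_rot: [0.0, 0.092, 0.996, -0.0]
wrist_force: [-2.2, 3.3, 4.7]
opening: 0.441
grasp_force: 61.9
```

Contact has been made (about +7 N). Now I release and rise.

Request:
jog_arm(
  series=[
    [[0,0,0.2,0,0,0,30],[0,0,0,0,0,0,42],[0,0,0,0,0,0,46],[0,0,0,0,0,0,50],[0,0,0,0,0,0,54],[0,0,0,0,0,0,58],[0,0,0,0,0,0,64],[0,0,0,0,0,0,64],[0,0,0,0,0,0,64],[0,0,0,0,0,0,64]],
  ],
)

```text
time_s: 15.95
eef_pos: [0.5576, -0.4304, 0.0259]
eef_rot: [0.0, 0.092, 0.996, -0.0]
wrist_force: [0.0, -0.1, 0.7]
opening: 0.75
grasp_force: 0.0
```

Request:
jog_arm(
  series=[
    [[0,0,-4,0,0,0,64],[0,0,-8,0,0,0,64],[0,0,-12,0,0,0,64],[0,0,-15,0,0,0,64],[0,0,-15,0,0,0,64],[0,0,-15,0,0,0,64],[0,0,-15,0,0,0,64],[0,0,-10,0,0,0,64],[0,0,-5,0,0,0,64],[0,0,0,0,0,0,64]],
  ],
)

```text
time_s: 16.95
eef_pos: [0.5579, -0.4307, 0.1259]
eef_rot: [0.001, 0.092, 0.996, -0.0]
wrist_force: [0.0, -0.0, 0.3]
opening: 0.752
grasp_force: 0.0
```

```bash
python3 go.py 557 -430 25 169.5; python3 b.py; python3 - <<'E'
from h import *
c=cam("scene");p=cloud(c)
cv2.imwrite("pics/s6.png",cv2.resize(c["frame"][180:310,235:435],(800,520),interpolation=2))
E
```

```text
t 16.95 pos [ 557.9 -430.7  125.9] q [-0.83  0.56  1.33  0.    1.25 -2.21] F [ 0.  -0.   0.3] grip 0.0 open 64.2
shift(tool now) [  1.1   0.6 100.9] shift(tool after turn) [  1.    0.5 100.9] turn [-0.0008  0.0011 -0.0006]
scene blank 666 [ 0.5988 -0.446   0.0315] slopes [0.019 0.034] [array([ 595.3, -441.5]), array([ 42.3, 112.1]), np.float64(78.5)]
scene block 820 [ 0.5666 -0.461   0.0236] slopes [0.01  0.015] [array([ 595.7, -440.6]), array([ 72.7, 132.1]), np.float64(79.3)]
wrist blank 8003 [ 0.6008 -0.4371  0.0338] slopes [ 0.001 -0.001] [array([ 596.7, -436.9]), array([ 39.5, 109.2]), np.float64(78.7)]
wrist block 9709 [ 0.5793 -0.4247  0.0257] slopes [ 0.005 -0.001] [array([ 596.5, -436. ]), array([ 70.1, 130.2]), np.float64(79.5)]
top block 250 [ 0.5422 -0.4084  0.0251] slopes [ 0.035 -0.013] [array([ 549. , -427.1]), array([68.3, 34.6]), np.float64(79.3)]
```

View pics/s6.png

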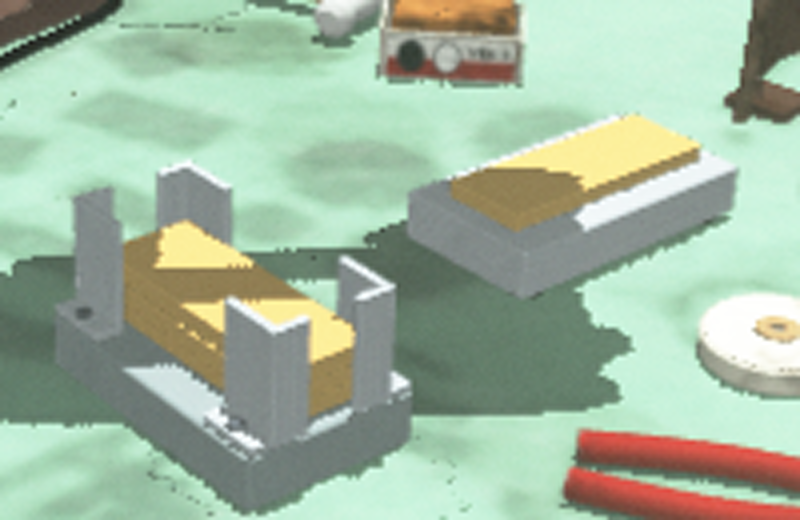

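The blank lies flat and within 1 mm of the block's centre, and the remaining stack of three sits inside the magazine.

```bash
python3 -c "
from bench import ctrl
print(ctrl.hand_in())"
```

```text
the job is handed in; nothing more can be done
None
```

I pulled out the bottom blank, the stack dropped inside the magazine, and the blank now lies flat on the bench block within about 1 mm and 1° of centre; I handed the job in just after 17 s, and the hand-in returned no verdict.

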